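Set the stock tags of the stain trays

ROBOT

A 6-joint arm with a two-finger parallel gripper is mounted at the origin on the work surface. World frame = base frame: x ahead of the robot, y to its left, z up, the work surface at z = 0. Lengths are in m, angles in rad, forces in N, time in s.
With the tool pointing down it reaches from about 0.4 to 0.925 m from the base axis. Payload 3.4 kg.
Tool frame: the origin (TCP) lies at the very end of the fingers, on their centre line; the grasp point (between the pads) lies 19 mm behind it (manip.grasp_offset is the distance from the TCP to the grasp point, in m); z points along the fingers, x is the direction in which the jaws open and shut, and the axes are right-handed (so a half turn about z gives the same grasp; the last joint's range is limited). The gripper opens to 85 mm and grips with 20 to 120 N. Pads are 22 mm wide; open, the fingers measure 114 mm over their backs; the gripper's body (76 mm by 85 mm) begins 54 mm behind the grasp point. The pads swing forward as they close: fully open they stand 13 mm farther back than shut.
Start: joints at [1.05, 0.307, 1.506, -0, 1.328, -0.073], TCP at [0.249, 0.518, 0.231] pointing down, gripper open.
Joint ranges: [-3.12, 3.12], [-1.05, 2.28], [0.14, 2.33], [-1.42, 4.57], [0.1, 2.73], [-2.68, 2.68]. Speed limits (rad/s): [2.57, 2.57, 3.14, 3.14, 3.14, 3.14].

INTERFACE

Orientations are given as a unit quaternion [x, y, z, w].
In Python, from cell import manip, ik, readout, grab_frame, calibration, workorder, look_for, masks_of gives the robot as it stands. The module is installed in compiled form; this text tells all that it offers. Calls block until the motion is done:
- manip.goto(position, orientation): joint-space move of the TCP to a pose.
- manip.move_straight(position, max_speed=0.15, rot=None, until_force=None): straight line of the TCP; rot=None keeps the orientation; max_speed is the mean speed in m/s. With until_force (N) it stops when the force on the tool has changed by that much, and returns True; else False.
- manip.goto_joints(angles): joint-space move.
- manip.ungrasp() and manip.gripper_close(): open the fingers fully, or close them until they stop; the grip force is fixed at half the most.
- manip.pause(seconds).
- ik(position, orientation): joint angles nearest the present ones, or None.
- readout.get_state(): the state.
- grab_frame(name): name is "side" or "top"; returns (picture, depth): 384x512x3 uint8, red, green, blue; 384x512 float32, m along the optical axis (not along the pixel's ray), 0 where there is no reading.
- calibration(name): a dict with "fovy" (degrees; the focal length in pixels is half the picture's height over the tangent of half this angle, whatever the lens; pixels are square), "cx", "cy" (the principal point, pixels), "T" (4x4, takes a point from camera to world coordinates). Camera axes: x right, y up, looking along -z (the intrinsics and any distortion apply to the point x, -y, -z); pixel columns grow to the right and rows downward; lengths in m; the calibration is good to about 2 mm. A picture is of the moment at which its call begins. calibration takes no time and is no camera call.
A pose or a line that the arm cannot do raises manip.PlanningError and nothing moves.
- workorder.finish_job(): hands the job in, once; it reports no verdict.
Trained networks look in the newest picture that a camera, given by its name, has taken for a name from the list of things; names that differ only in an ending like _2 or _b are one class to them, and where a whole thing is asked for, a point or a joint stands for the part that bears it (a point fixed in the world has none). Each returns a list of dicts, best first, with "score" (0 to 1); they miss things now and then, are a little off and sometimes report something else, mostly with a low value. They report only what shows in the picture. A call takes as long as a camera call.
- look_for(target, camera): "box" ([left, top, width, height] in pixels, round what is visible of it).
- masks_of(target, camera): "mask" (384x512 bool, what is visible of it) and "box" ([left, top, width, height] in pixels, round what is visible of it).
The state is a dict: "time": time; "qpos": joint angles; "joint_vel": joint speeds; "tau": joint torques, N m; "eef_pos": TCP position; "orientation": TCP orientation; "contact_force": force on the tool from outside, world axes, zero at the start; "torque": the same for the moment, N m; "opening": finger opening in m.
Only numpy, scipy, OpenCV 4.12 (cv2) and the standard library are available. Lean on these libraries where they do the work, as an engineer would, in place of code of your own. Each camera call takes 0.05 s, during which the arm holds its last target.

TASK

Stock has been used since the tags were last set: each tray of stain bottles on the white board has a tilting metal tag in front of it, on the robot's side. With the fingertips, gently push over the tags that are wrong, so that only a full tray (a bottle in each of its three pockets) has the tag face with the round disc looking up, and every other tray the face with the straight bar, every tag resting against its stop. Do not pick up or disturb the bottles and the glassware and lens standing about.

Things in the scene. Friction and masses are not known exactly. Their poses are not given: they have to be found in the camera images.
- tray1: White tray fixed on a 12 mm board, 125 (x) x 50 (y) x 30 mm high, wall 4 mm; three pockets along its x at -40, 0, +40 mm. Origin: centre of its underside; x away from the robot (turned up to 0.2 rad), y left. Full if all three pockets hold a bottle; one of the four is. The trays stand 140 mm apart along y, in any order; a tray's own tag is the one with its hinge 130 mm before it (tray -x).
- tray2: White tray fixed on a 12 mm board, 125 (x) x 50 (y) x 30 mm high, wall 4 mm; three pockets along its x at -40, 0, +40 mm. Origin: centre of its underside; x away from the robot (turned up to 0.2 rad), y left. Full if all three pockets hold a bottle; one of the four is. The trays stand 140 mm apart along y, in any order; a tray's own tag is the one with its hinge 130 mm before it (tray -x).
- tray3: White tray fixed on a 12 mm board, 125 (x) x 50 (y) x 30 mm high, wall 4 mm; three pockets along its x at -40, 0, +40 mm. Origin: centre of its underside; x away from the robot (turned up to 0.2 rad), y left. Full if all three pockets hold a bottle; one of the four is. The trays stand 140 mm apart along y, in any order; a tray's own tag is the one with its hinge 130 mm before it (tray -x).
- tray4: White tray fixed on a 12 mm board, 125 (x) x 50 (y) x 30 mm high, wall 4 mm; three pockets along its x at -40, 0, +40 mm. Origin: centre of its underside; x away from the robot (turned up to 0.2 rad), y left. Full if all three pockets hold a bottle; one of the four is. The trays stand 140 mm apart along y, in any order; a tray's own tag is the one with its hinge 130 mm before it (tray -x).
- hinge1 (a point): Middle of the hinge axis of tag 1, 67 mm above the bench; the axis runs along the trays' x. Fixed grey stand below, 84 (x) x 44 (y) mm at the foot, with posts at x +-36 mm that end 6 mm above the hinge and steel stop wires that reach 20 mm to either side and 13 mm above the hinge. Which tag is before which tray changes.
- hinge2 (a point): Middle of the hinge axis of tag 2, 67 mm above the bench; the axis runs along the trays' x. Fixed grey stand below, 84 (x) x 44 (y) mm at the foot, with posts at x +-36 mm that end 6 mm above the hinge and steel stop wires that reach 20 mm to either side and 13 mm above the hinge. Which tag is before which tray changes.
- hinge3 (a point): Middle of the hinge axis of tag 3, 67 mm above the bench; the axis runs along the trays' x. Fixed grey stand below, 84 (x) x 44 (y) mm at the foot, with posts at x +-36 mm that end 6 mm above the hinge and steel stop wires that reach 20 mm to either side and 13 mm above the hinge. Which tag is before which tray changes.
- hinge4 (a point): Middle of the hinge axis of tag 4, 67 mm above the bench; the axis runs along the trays' x. Fixed grey stand below, 84 (x) x 44 (y) mm at the foot, with posts at x +-36 mm that end 6 mm above the hinge and steel stop wires that reach 20 mm to either side and 13 mm above the hinge. Which tag is before which tray changes.
- tag1 (a joint): Tilt, rad, 0 upright. Positive: leans left (tray +y), face with round black disc looks up. Negative: leans right, face with straight black bar up. Stops at +-0.75. Aluminium plate 60 mm wide, 3 thick; free edge a bead, radius 3.5, 52 mm from the hinge: at rest 35 mm beside, 38 above the hinge (62 clear between neighbours' beads leaning together). 25-50 g, no spring; falls to its side once past upright.
- tag2 (a joint): Tilt, rad, 0 upright. Positive: leans left (tray +y), face with round black disc looks up. Negative: leans right, face with straight black bar up. Stops at +-0.75. Aluminium plate 60 mm wide, 3 thick; free edge a bead, radius 3.5, 52 mm from the hinge: at rest 35 mm beside, 38 above the hinge (62 clear between neighbours' beads leaning together). 25-50 g, no spring; falls to its side once past upright.
- tag3 (a joint): Tilt, rad, 0 upright. Positive: leans left (tray +y), face with round black disc looks up. Negative: leans right, face with straight black bar up. Stops at +-0.75. Aluminium plate 60 mm wide, 3 thick; free edge a bead, radius 3.5, 52 mm from the hinge: at rest 35 mm beside, 38 above the hinge (62 clear between neighbours' beads leaning together). 25-50 g, no spring; falls to its side once past upright.
- tag4 (a joint): Tilt, rad, 0 upright. Positive: leans left (tray +y), face with round black disc looks up. Negative: leans right, face with straight black bar up. Stops at +-0.75. Aluminium plate 60 mm wide, 3 thick; free edge a bead, radius 3.5, 52 mm from the hinge: at rest 35 mm beside, 38 above the hinge (62 clear between neighbours' beads leaning together). 25-50 g, no spring; falls to its side once past upright.
- bottle1_mid (a point): Centre (half-way up) of a loose amber glass bottle with black cap, diameter 28 mm, 58 mm high, standing in a tray pocket (top about 74 mm above the bench). Leave it.
- bottle2_mid (a point): Centre (half-way up) of a loose amber glass bottle with black cap, diameter 28 mm, 58 mm high, standing in a tray pocket (top about 74 mm above the bench). Leave it.
- bottle3_mid (a point): Centre (half-way up) of a loose amber glass bottle with black cap, diameter 28 mm, 58 mm high, standing in a tray pocket (top about 74 mm above the bench). Leave it.
- bottle4_mid (a point): Centre (half-way up) of a loose amber glass bottle with black cap, diameter 28 mm, 58 mm high, standing in a tray pocket (top about 74 mm above the bench). Leave it.
- bottle5_mid (a point): Centre (half-way up) of a loose amber glass bottle with black cap, diameter 28 mm, 58 mm high, standing in a tray pocket (top about 74 mm above the bench). Leave it.
- bottle6_mid (a point): Centre (half-way up) of a loose amber glass bottle with black cap, diameter 28 mm, 58 mm high, standing in a tray pocket (top about 74 mm above the bench). Leave it.
- bottle7_mid (a point): Centre (half-way up) of a loose amber glass bottle with black cap, diameter 28 mm, 58 mm high, standing in a tray pocket (top about 74 mm above the bench). Leave it.
- bottle8_mid (a point): Centre (half-way up) of a loose amber glass bottle with black cap, diameter 28 mm, 58 mm high, standing in a tray pocket (top about 74 mm above the bench). Leave it.
- objective_mid (a point): Centre of a loose steel microscope objective, diameter 24 mm, 44 mm high, standing on the board between the two middle stations (top 56 mm above the bench). Leave it.
- beaker_mid (a point): Centre of a loose glass beaker, diameter 68 mm, 85 mm high, on the bench left of the board. Leave it.
- jar_mid (a point): Centre of a loose glass jar with white lid, diameter 60 mm, 75 mm high, on the bench right of the board. Leave it.

How it is judged:
By the outcome, as a careful person would: the job done as asked, in the order asked, and still so for the second after the job is handed in, with the robot touching nothing.
It also fails if it takes over 51 s, if anything falls off the work surface, if the arm or the gripper's body presses on something with over 40 N, if the wrist force passes 120 N, or if a joint passes its speed limit or range.

## Working session

There is one attempt and no reset: what is moved stays moved. The work goes in short steps, each a Python script; the robot and the scene stay as the last script left them, time stands still between calls to the robot, and variables do not carry over. Pictures are saved under pics/ and viewed, and the job is handed in when it is done.

```bash
mkdir -p pics; ls
python3 - <<'E'
from cell import *
import cv2,numpy as np
for n in ["side","top"]:
    p,d=grab_frame(n); cv2.imwrite(f"pics/{n}0.png",p[:,:,::-1]); np.savez(f"{n}0.npz",p=p,d=d)
    c=calibration(n); print(n,{k:(np.round(v,3) if k=="T" else v) for k,v in c.items()})
    cv2.imwrite(f"pics/{n}0b.png",cv2.resize(p[:,:,::-1],(800,600),interpolation=cv2.INTER_CUBIC))
s=readout.get_state(); print(s)
E
```

```text
pics
side {'fovy': 44.42086641962399, 'cx': 253.4719692062699, 'cy': 187.38396864930732, 'T': array([[-0.97 ,  0.18 , -0.164,  0.346],
       [-0.243, -0.67 ,  0.701,  0.917],
       [ 0.016,  0.72 ,  0.694,  0.995],
       [ 0.   ,  0.   ,  0.   ,  1.   ]])}
top {'fovy': 54.504384623340734, 'cx': 256.71424142378714, 'cy': 193.2985473918746, 'T': array([[ 0.009,  0.994, -0.113,  0.462],
       [-1.   ,  0.007, -0.019, -0.011],
       [-0.018,  0.113,  0.993,  1.13 ],
       [ 0.   ,  0.   ,  0.   ,  1.   ]])}
{'time': 0.1, 'qpos': array([ 1.04951206e+00,  3.07493190e-01,  1.50754980e+00, -2.17232067e-05,
        1.32842162e+00, -7.34980791e-02]), 'joint_vel': array([ 0.0009636 , -0.00257859, -0.00149595,  0.00017056,  0.00112145,
       -0.00084331]), 'tau': array([ 1.67437749e-03, -4.58524919e+01, -2.52611464e+01, -2.41971275e-04,
        5.66809787e-03, -3.43350564e-05]), 'eef_pos': array([0.24866756, 0.51774051, 0.23047338]), 'orientation': array([ 8.46452915e-01,  5.32462756e-01, -8.21774465e-04,  4.48158074e-04]), 'contact_force': array([-0.25167571,  0.24783116,  0.18957925]), 'torque': array([-0.00379812, -0.05691681, -0.00427681]), 'opening': 0.08547111477102005}
```

View pics/top0b.png

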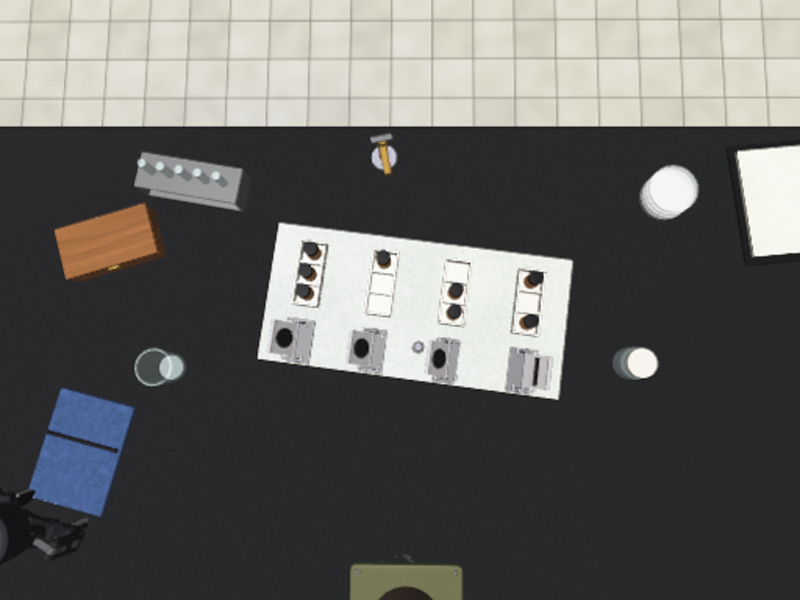

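View pics/side0b.png

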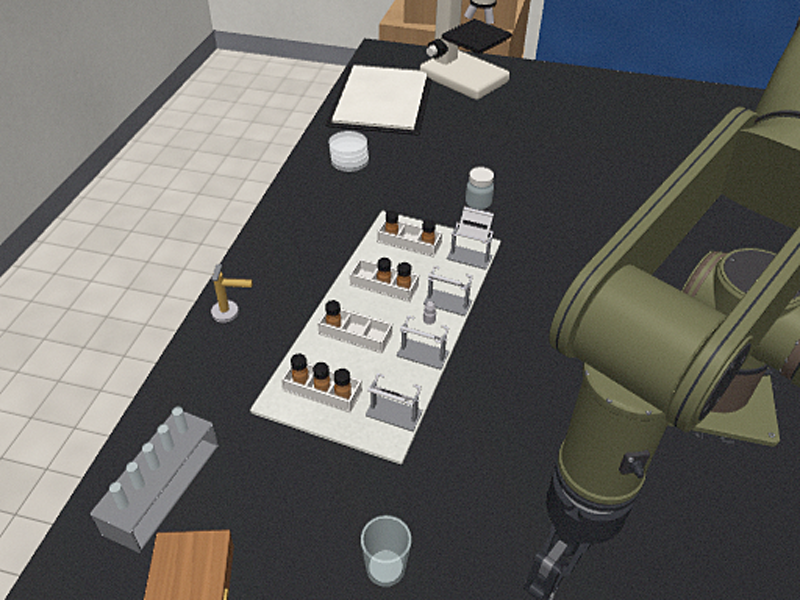

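The top view shows the trays, left to right: 3 bottles with disc, 1 with disc, 2 with disc, and 2 with bar. So the tags of the two middle stations, at about (367,350) and (443,360), are wrong. Next I measure their geometry.

```bash
cat > h.py <<'E'
import numpy as np,cv2
from cell import calibration
def cloud(name,d):
    c=calibration(name); f=192/np.tan(np.radians(c["fovy"]/2))
    v,u=np.mgrid[0:384,0:512].astype(float)
    P=np.stack([(u-c["cx"])/f*d,-(v-c["cy"])/f*d,-d,np.ones_like(d)],-1)@c["T"].T
    return P[...,:3]
E
python3 - <<'E'
from h import *
from cell import *
z=np.load("top0.npz"); p,d=z["p"],z["d"]; P=cloud("top",d)
print("bench z",np.median(P[300:330,150:250,2]), P[250,200])
# board
hsv=cv2.cvtColor(p,cv2.COLOR_RGB2HSV)
m=((hsv[...,1]<40)&(hsv[...,2]>170)&(abs(P[...,2]-.012)<.006))
m[:,:160]=0;m[:,372:]=0;m[:140]=0;m[262:]=0
print("board z",np.median(P[m][:,2]))
cs,_=cv2.findContours(cv2.morphologyEx(m.astype(np.uint8),cv2.MORPH_CLOSE,np.ones((5,5))),0,2)
c=max(cs,key=cv2.contourArea)[:,0]
r=cv2.minAreaRect(np.array([P[y,x,:2] for x,y in c],np.float32)*1000); print(r, cv2.boxPoints(r))
big=cv2.resize(p[150:260,160:370,::-1],(800,420),interpolation=cv2.INTER_CUBIC); cv2.imwrite("pics/topzoom.png",big)
H=P[150:260,160:370,2]; cv2.imwrite("pics/hm.png",cv2.resize(cv2.applyColorMap(np.clip(H/0.12*255,0,255).astype(np.uint8),cv2.COLORMAP_JET),(800,420),interpolation=cv2.INTER_NEAREST))
z=np.load("side0.npz");cv2.imwrite("pics/sidezoom.png",cv2.resize(z["p"][130:300,160:330,::-1],(600,600),interpolation=cv2.INTER_CUBIC))
for n in ["tag1","hinge1","tray1","objective_mid","bottle1_mid"]:
    for cam in ["top","side"]:
        print(n,cam,[(round(q["score"],2),[round(float(t)) for t in q["box"]]) for q in look_for(n,cam)])
E
```

```text
bench z -0.00017837213487992276 [0.41707944 0.18007676 0.00183588]
board z 0.012333284686698365
((576.0233154296875, -15.410858154296875), (579.1199951171875, 268.74041748046875), 82.89724731445312) [[ 406.88043 -286.13403]
 [ 673.55853 -319.36353]
 [ 745.1662   255.31232]
 [ 478.4881   288.5418 ]]
tag1 top [(0.75, [169, 205, 22, 20]), (0.74, [273, 220, 16, 21]), (0.74, [338, 227, 15, 22]), (0.65, [222, 212, 18, 18])]
tag1 side [(0.8, [293, 133, 22, 22]), (0.56, [256, 209, 26, 4]), (0.48, [277, 173, 21, 6])]
hinge1 top [(0.94, [222, 209, 25, 32]), (0.93, [322, 222, 32, 30]), (0.91, [272, 213, 26, 32]), (0.64, [171, 205, 31, 24]), (0.42, [219, 212, 18, 22])]
hinge1 side [(0.96, [286, 133, 28, 42]), (0.93, [257, 206, 24, 30]), (0.86, [269, 173, 32, 31]), (0.59, [235, 244, 32, 32])]
tray1 top [(0.8, [233, 158, 21, 46]), (0.79, [187, 155, 26, 43]), (0.66, [278, 167, 21, 44])]
tray1 side [(0.96, [178, 234, 56, 27]), (0.94, [241, 143, 44, 22]), (0.9, [222, 168, 47, 25]), (0.7, [203, 200, 46, 27])]
objective_mid top [(0.61, [262, 219, 12, 10])]
objective_mid side [(0.65, [270, 192, 11, 16]), (0.6, [210, 191, 10, 17])]
bottle1_mid top [(0.67, [193, 183, 8, 11])]
bottle1_mid side [(0.67, [212, 239, 14, 17]), (0.39, [236, 248, 26, 8]), (0.35, [252, 202, 30, 34])]
```

View pics/topzoom.png

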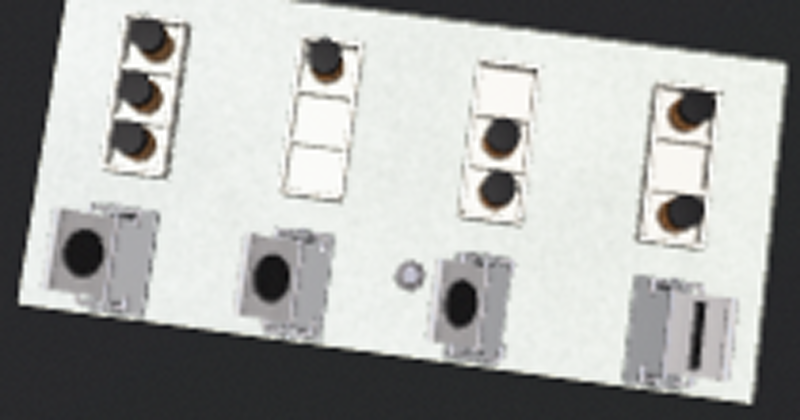

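View pics/hm.png

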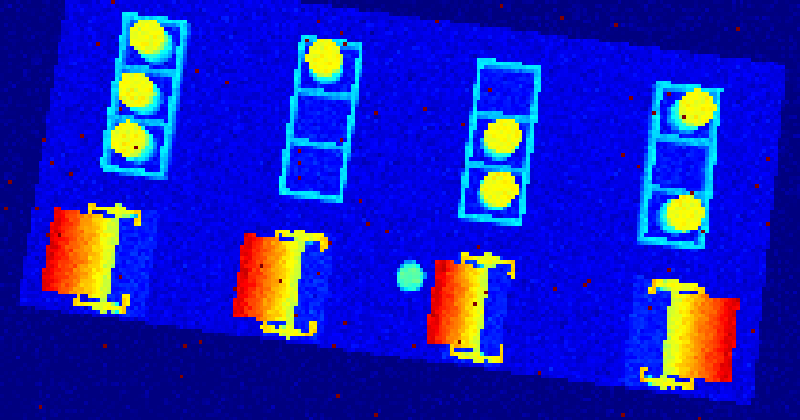

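View pics/sidezoom.png

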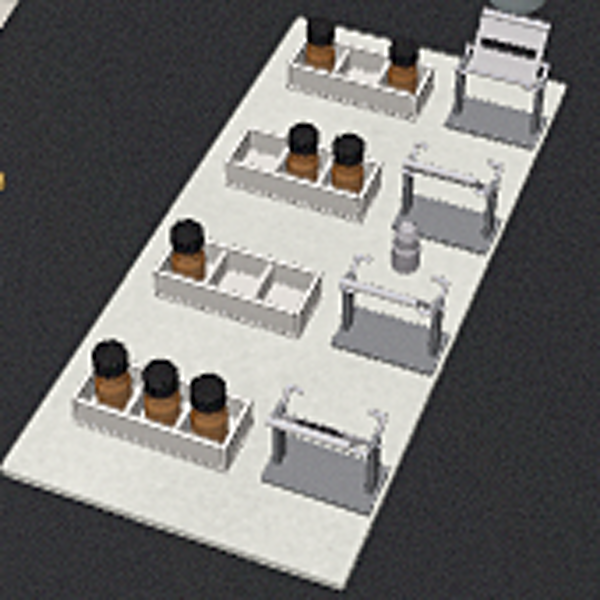

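```bash
cat >> h.py <<'E'
YAW=np.arctan2(-33.2,266.7)
X=np.array([np.cos(YAW),np.sin(YAW)]);Y=np.array([-X[1],X[0]])
E
python3 - <<'E'
from h import *
z=np.load("top0.npz"); P=cloud("top",z["d"])
# trays centre (rim at .042) & tags
def seg(u0,u1,v0,v1,lo,hi):
    q=P[v0:v1,u0:u1].reshape(-1,3); q=q[(q[:,2]>lo)&(q[:,2]<hi)]
    return np.c_[q[:,:2]@X,q[:,:2]@Y,q[:,2]]
for i,(u0,u1) in enumerate([(168,202),(220,248),(270,298),(322,358)]):
    t=seg(u0,u1,200,255,.06,.12)
    big=t[t[:,2]>.075]; 
    # line fit of plate
    k=(t[:,2]>.08)&(t[:,2]<.105)
    a=np.polyfit(t[k,2],t[k,1],1)
    c=np.percentile(big[:,0],[1,99])
    cent=[c.mean(),np.polyval(a,.067)]
    print(i,"plate x",c.round(4),"y range",np.percentile(t[:,1],[1,99]).round(4),"zmax",np.percentile(t[:,2],99).round(4),"tilt",np.arctan(a[0]).round(3),"hinge loc",np.round(cent,4),"world",(cent[0]*X+cent[1]*Y).round(4))
for i,(u0,u1) in enumerate([(185,215),(231,257),(278,304),(325,352)]):
    r=seg(u0,u1,150,217,.03,.048); 
    lo=np.percentile(r,1,0);hi=np.percentile(r,99,0); m=(lo+hi)/2
    print("tray",i,m.round(4),(hi-lo).round(4),(m[0]*X+m[1]*Y).round(4))
o=seg(262,273,214,228,.035,.07); print("obj",np.median(o,0))
E
```

```text
0 plate x [0.4469 0.5196] y range [0.2473 0.3038] zmax 0.1109 tilt 0.816 hinge loc [0.4832 0.2596] world [0.5116 0.1979]
1 plate x [0.4466 0.5195] y range [0.1071 0.1646] zmax 0.1102 tilt 0.866 hinge loc [0.483  0.1166] world [0.4937 0.056 ]
2 plate x [0.447  0.5665] y range [-0.032   0.0245] zmax 0.1105 tilt 0.853 hinge loc [ 0.5068 -0.0227] world [ 0.5001 -0.0852]
3 plate x [0.4463 0.581 ] y range [-0.1918 -0.1352] zmax 0.1108 tilt -0.83 hinge loc [ 0.5136 -0.1464] world [ 0.4916 -0.2088]
tray 0 [0.6126 0.2658 0.0391] [0.124  0.0502 0.0166] [0.6407 0.188 ]
tray 1 [0.6126 0.1259 0.0385] [0.1245 0.0496 0.0163] [0.6235 0.0493]
tray 2 [ 0.6126 -0.0138  0.0385] [0.1243 0.0498 0.0167] [ 0.6062 -0.0894]
tray 3 [ 0.6124 -0.1534  0.0389] [0.1238 0.0501 0.0164] [ 0.5887 -0.2278]
obj [0.49940624 0.04119739 0.05226375]
```

Four stations: every hinge sits at local x ≈ 0.483 m, with y = 0.266, 0.126, -0.014 and -0.153 m. Post-to-post width, bead height and tray sizes agree with the given values. I will push the third tag first, where there is more room, using closed fingers.

```bash
cat >> h.py <<'E'
from scipy.spatial.transform import Rotation as R
HX=0.4826
def quat(s):
    x=np.r_[s*X,0]; z=np.array([0,0,-1.]); return R.from_matrix(np.c_[x,np.cross(z,x),z]).as_quat()
def W(lx,ly,z): return np.r_[lx*X+ly*Y,z]
E
python3 - <<'E'
from h import *
from cell import *
hy=-0.014; z=.09
best=None
for s in (1,-1):
    j=ik(W(HX,hy+.072,.2),quat(s)); print(s,None if j is None else j.round(2))
    if j is not None and (best is None or abs(j[5])<abs(best[1][5])): best=(s,j)
q=quat(best[0])
manip.gripper_close()
manip.goto(W(HX,hy+.072,.2),q)
print(readout.get_state()["time"], readout.get_state()["eef_pos"],W(HX,hy+.072,.2))
for n in ["side","top"]:
    p,d=grab_frame(n); cv2.imwrite(f"pics/{n}1.png",cv2.resize(p[:,:,::-1],(800,600)))
E
```

```text
1 [-0.09  0.21  1.73 -0.    1.2   0.03]
-1 None
3.425 [ 0.48623416 -0.00130998  0.20008788] [ 0.48606843 -0.00206029  0.2       ]
```

View pics/side1.png

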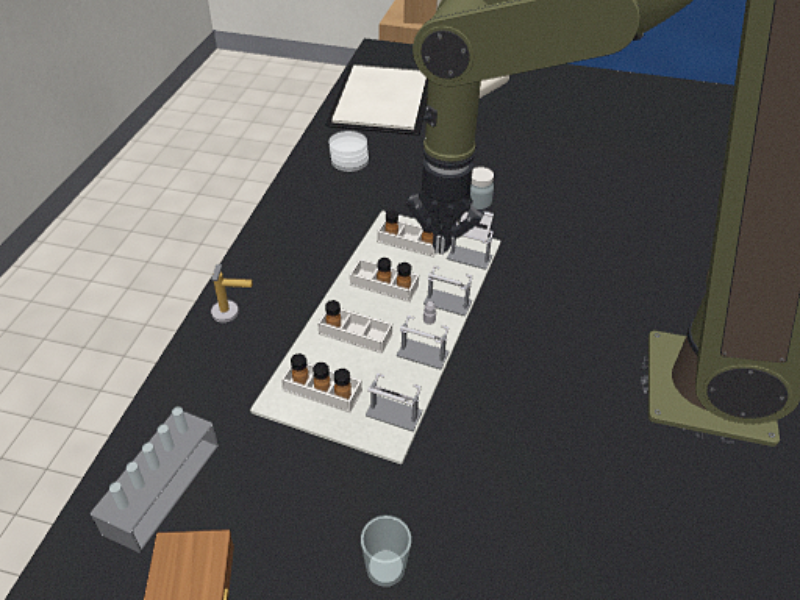

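The fingers are shut and hover above the gap to the left of the third tag, about (440,245), clear of everything. Now I push.

Run:
```python
from h import *
from cell import *
hy=-0.014; z=.09
S=readout.get_state
manip.move_straight(W(HX,hy+.072,z),max_speed=.12); print("down",S()["contact_force"].round(2))
for t in (.05,.035,.02,.01,.0,-.004):
    r=manip.move_straight(W(HX,hy+t,z),max_speed=.06,until_force=12); print(t,r,S()["contact_force"].round(2),S()["eef_pos"].round(4))
    if r: break
manip.move_straight(W(HX,hy+.03,z),max_speed=.15)
manip.move_straight(W(HX,hy+.05,.2),max_speed=.2)
print(S()["time"])
manip.goto(W(HX,.126+.072,.2),quat(1)); print(S()["time"])
for n in ["side","top"]:
    p,d=grab_frame(n); cv2.imwrite(f"pics/{n}2.png",cv2.resize(p[:,:,::-1],(800,600)))
```

```text
down [-0.47  0.12 -0.45]
0.05 False [-0.12  0.5  -0.33] [ 0.4833 -0.0244  0.0901]
0.035 False [ 0.47  0.53 -0.7 ] [ 0.4814 -0.0392  0.0899]
0.02 False [-1.35 -0.07  0.49] [ 0.4796 -0.0541  0.09  ]
0.01 False [-0.29  0.96  0.59] [ 0.4784 -0.064   0.09  ]
0.0 False [ 0.45 -0.48 -0.22] [ 0.4772 -0.0739  0.09  ]
-0.004 False [0.4  0.42 1.51] [ 0.4767 -0.0777  0.09  ]
7.875
8.5667
```

View pics/side2.png

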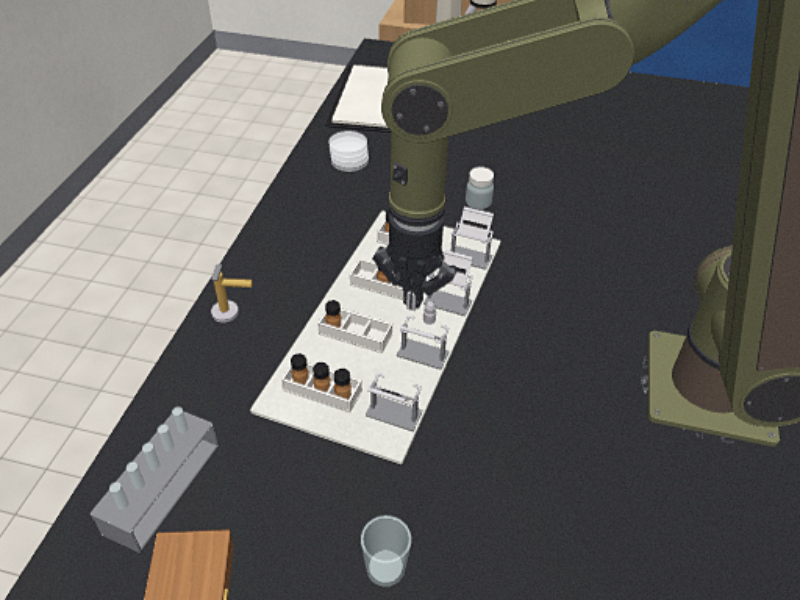

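View pics/top2.png

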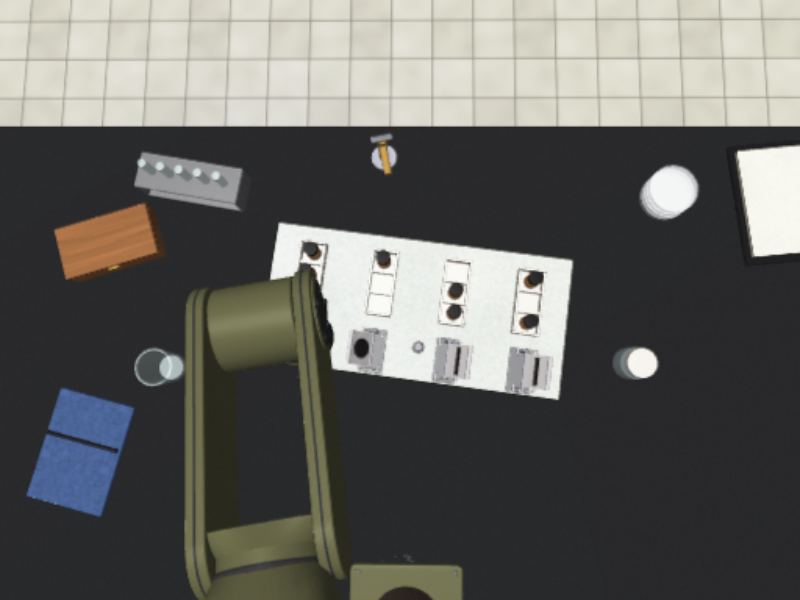

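The third tag now shows the bar, at (457,360) in the top view, and the objective at (418,347) hasn't moved. Next is the second tag.

Run:
```python
from h import *
from cell import *
hy=.126; z=.09
S=readout.get_state
manip.move_straight(W(HX,hy+.072,z),max_speed=.12); print("down",S()["contact_force"].round(2))
for t in (.05,.035,.02,.01,.0,-.004):
    r=manip.move_straight(W(HX,hy+t,z),max_speed=.06,until_force=12); print(t,r,S()["contact_force"].round(2),S()["eef_pos"].round(4))
    if r: break
manip.move_straight(W(HX,hy+.03,z),max_speed=.15)
manip.move_straight(W(HX,hy+.05,.2),max_speed=.2)
manip.move_straight(W(HX,hy+.05,.23),max_speed=.2)
manip.goto_joints([1.05,.307,1.506,0,1.328,-.073]); print(S()["time"])
manip.pause(.5)
for n in ["side","top"]:
    p,d=grab_frame(n); cv2.imwrite(f"pics/{n}3.png",cv2.resize(p[:,:,::-1],(800,600))); np.savez(f"{n}3.npz",p=p,d=d)
z0=np.load("top0.npz")["d"]; P=cloud("top",np.load("top3.npz")["d"])
for u0,u1 in [(168,202),(220,252),(270,306),(322,358)]:
    q=P[200:255,u0:u1].reshape(-1,3); q=q[(q[:,2]>.06)&(q[:,2]<.12)&(abs(q[:,:2]@X-HX)<.03)]
    print("y range",np.percentile(q[:,:2]@Y,[1,99]).round(4),"zmax",np.percentile(q[:,2],99).round(4))
a=np.load("top0.npz")["p"].astype(int);b=np.load("top3.npz")["p"].astype(int)
m=(abs(a-b).max(-1)>60).astype(np.uint8); n,_,st,_=cv2.connectedComponentsWithStats(m); print([s.tolist() for s in st[1:] if s[4]>6])
```

```text
down [-0.03 -0.23  0.3 ]
0.05 False [ 0.21  0.35 -0.63] [0.5006 0.1146 0.0901]
0.035 False [-0.74  0.02 -0.02] [0.4986 0.0997 0.0899]
0.02 False [-0.12  0.79 -0.29] [0.4968 0.0848 0.09  ]
0.01 False [ 0.16 -0.59  0.22] [0.4956 0.075  0.09  ]
0.0 False [0.8  0.66 0.3 ] [0.4943 0.0651 0.09  ]
-0.004 False [ 0.76 -0.16  0.04] [0.4939 0.0613 0.09  ]
15.05
y range [0.2493 0.304 ] zmax 0.111
y range [0.0875 0.1286] zmax 0.1103
y range [-0.0521  0.0033] zmax 0.1107
y range [-0.192  -0.1504] zmax 0.1108
[[223, 211, 13, 22, 193], [241, 215, 4, 18, 39], [274, 218, 11, 22, 143], [291, 222, 5, 18, 59], [17, 313, 6, 5, 21], [32, 320, 11, 4, 23], [22, 347, 11, 8, 26]]
```

View pics/top3.png

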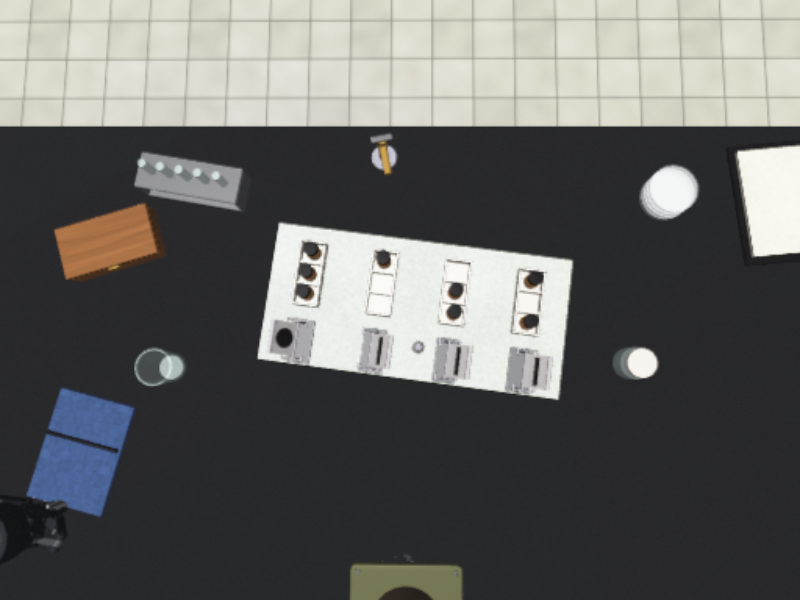

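View pics/side3.png

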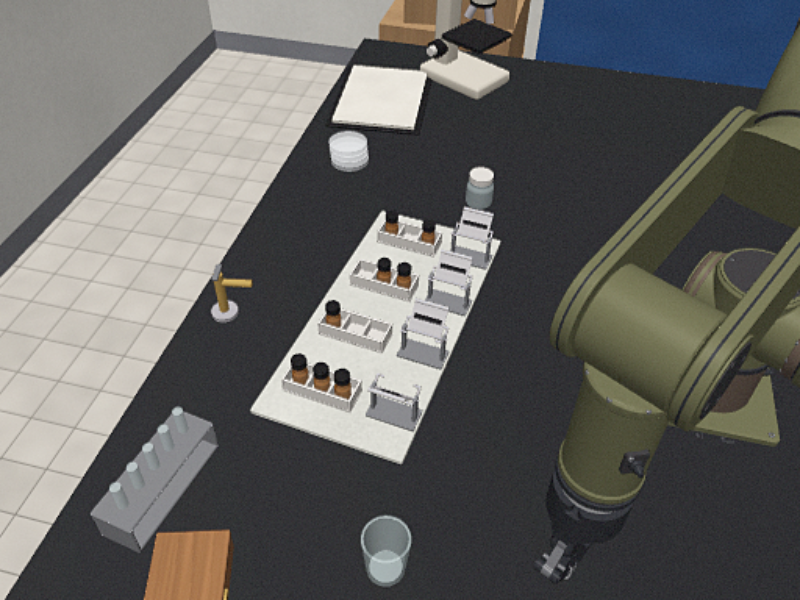

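The top view shows the disc at (284,338) and bars at (380,350), (457,360) and (536,370). Every bead is at its rest position, and only the two pushed tags and the gripper have changed. Handing in.

Run:
```python
from cell import *
workorder.finish_job()
print(readout.get_state()["time"])
```

```text
the job is handed in; nothing more can be done
the job is handed in; nothing more can be done
```

The tags now match the trays, and I handed the job in at about 16 s of the 51 s allowed. The leftmost tray is the only full one. The two middle trays, with one and two bottles, wrongly showed the disc, so I pushed those two tags over to the right with the closed fingertips. The other two tags were already right and I left them alone.

- **Tags:** the last pictures show the disc only in front of the full tray and the bar at the other three. All four beads are at their rest position, about 38 mm beside the hinge at their outer edge, with the highest points about 111 mm above the bench.
- **Surroundings:** comparing the top-camera pictures from before and after, only the two pushed tags and the gripper changed. The objective, bottles, beaker and jar had not moved.
- **Forces:** the readings I took after each short push stayed under 2 N, and the 12 N stop limit was never reached.

No check failed. One early hinge estimate for the two right-hand stations was thrown off along x by nearby bottles. I used the position that agreed with the posts, beads and trays instead.

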